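# Hang a roller hanger on a gravity rail and send it through the sprung gate

## Task

Pick up the roller hanger and lower it gently, still in your grip, astride the high end of the sloped rail, above the sprung gate, until the rail carries it; then push it down along the rail right through the gate. Let go of it as soon as it is past the gate, so that it rolls down on its own and comes to rest against the buffer at the low end. Never knock, press or jam it against the rail or its stand with more than 25 N.

Things in the scene. Friction and masses are not known exactly. Their poses are not given: they have to be found in the camera images.
- hanger_c (a point): Centre (half-way up) of the loose roller hanger, a saddle-shaped trolley 34 (x) x 60 (y, rolling direction) x 130 mm (z up), about 0.37 kg, standing on the worktop, same both ways round. Side plates straddle the rail: 14 mm apart inside, from 38 mm below this point to the feet 65 mm below thicker, 20 mm apart. Two free wheels 20 mm either way along y run on the rail, undersides 10 mm below this point.
- hanger_grip (a point): Centre of the black upright grip block on top of the hanger: 16 mm thick (x), 34 mm long (y), 45 mm high (z), 42 mm above hanger_c. Directly below the block a bridge plate 20 mm wide (x) joins the side plates; its top is 22 mm below this point.
- rail_stand: Fixed stand of the gravity rail. Origin: centre of the underside of its base plate (150 x 500 x 8 mm); z up, y uphill along the rail, x across it. The rail is an aluminium strip on edge, 8 mm thick, 25 mm high, in the plane x = 0. At the high end two steel plates 214 mm high clamp it at y = 200 to 230 mm.
- rail_low (a point): Point on the rail's top edge at its low end, at y = -210, z = 100 mm of the stand, axes as the stand's. From here the top edge rises straight toward +y at a slope set by hand and not measured, anywhere from 0.14 to 0.23 rad: the rail's height higher up must be felt. The slope does not shift in use.
- load_place (a point): Middle of the free stretch above the gate where the hanger is to be hung, at y = +120 mm, x = 0 of the stand, 161 mm up, which is only the middle of the possible heights of the rail's top edge here (146 to 178 mm). The hanger's centre may be 40 mm to either side along y.
- gate (a joint): Angle of the sprung gate, rad: 0 shut, positive when pushed open downhill (up to 1.3); springs back, does not open uphill. A steel flap, 75 to 135 mm above the worktop, on a 140 mm post at x = +54, y = +45 mm of the stand, reaching 48 mm toward the rail into the way of the hanger's +x side plate. The hanger's weight does not open it: pushing takes 2 N to start, then 3 to 10 N.
- gate_clear (a point): Point on the stand's centre line, y = -25 mm: once the hanger's centre is here or lower, the gate has let go of the hanger and snapped shut behind it. Only its place along y matters. While the hanger's centre is higher the gate still rubs on its side plate and can hold it.
- stop_place (a point): Point at y = -123 mm on the stand's centre line, 120 mm up: about where the hanger's centre comes to rest against the rubber-faced spring buffer at the rail's low end.
There are look-alikes about, which are no part of the job. What is shaped like the part that bears hanger_c but yellow is not meant.

How it is judged:
By the outcome, as a careful person would: the job done as asked, in the order asked, and still so for the second after the job is handed in, with the robot touching nothing.
It also fails if it takes over 64 s, if anything falls off the work surface, if the arm or the gripper's body presses on something with over 40 N, if the wrist force passes 120 N, or if a joint passes its speed limit or range.

## Robot

A 6-joint arm with a two-finger parallel gripper is mounted at the origin on a cart in front of the work surface, level with it; the furniture and walls round the work are solid. World frame = base frame: x ahead of the robot, y to its left, z up, the work surface at z = 0. Lengths are in m, angles in degrees, forces in N, time in s.
With the tool pointing down it reaches from about 0.35 to 0.875 m from the base axis. Payload 15.5 kg.
Tool frame: the origin (TCP) lies on the centre line of the jaws, within the pads' length; the fingertips stand 25 mm ahead of it and the grasp point (between the pads) lies 6 mm ahead of it; z points along the fingers, y is the line along which they close (so a half turn about z gives the same grasp; the last joint's range is limited). The gripper opens to 85 mm and grips with 20 to 120 N. Pads are 22 mm wide; open, the fingers measure 114 mm over their backs; the gripper's body (76 mm by 85 mm) begins 54 mm behind the grasp point. The pads swing forward as they close: fully open they stand 13 mm farther back than shut.
Start: joints at [65.346, 28.281, 77.091, -0, 74.628, -5.472], TCP at [0.205, 0.59, 0.256] pointing down, gripper open.
Joint ranges: [-166.48, 166.48], [-47.26, 123.95], [12.59, 153.08], [-70.14, 250.14], [6.76, 159.57], [-176.63, 176.63]. Speed limits (degrees/s): [108.29, 108.29, 147.25, 172.46, 172.46, 172.46].

## Interface

Orientations are given as [roll, pitch, yaw] about the fixed x, y, z axes, in that order (R = Rz(yaw) Ry(pitch) Rx(roll)).
In Python, from bench import telemetry, imaging, arm gives the robot as it stands.
- The arm moves only by the shell command python3 -m jog 'ROWS' [FORCE]. ROWS is a JSON object of lists of equal length, an entry for each row: "dp": the shift along the tool's x, y, z in units of 500 mm (1.0 is 500 mm), a list of three; "delta_rot": the turn, a rotation vector about the tool's x, y, z in units of pi rad (1.0 is pi rad), a list of three; "fingers": the opening, from 0 (shut) to 1 (fully open). In form: {"dp": [[tx, ty, tz], ...], "delta_rot": [[ax, ay, az], ...], "fingers": [fingers, ...]}. A call has 1 to 5 rows; each row is the pose to reach, as a shift and turn from the pose commanded when the call began, along the tool's axes at that moment, turning the shorter way round; what a row does not reach only later rows make up. A row lasts 1/12 s, in which the tool goes at most 41.7 mm and 7.16 degrees, less where a joint would pass 70% of its speed; a pose out of reach is approached as far as the arm can. A call with a number of a shift or a turn outside -1 to 1 is refused whole. A call with a gripper value outside its range is refused whole. The fingers move at their own pace and stop on an object; FORCE is the grip in N (left out, the last holds). Time passes only in rows, so rows that repeat a pose let the fingers close. It gives the time, the measured TCP pose, the force, the opening and the grip force at its end, in the units of the state.
- telemetry.get_state(): the state, without advancing time (a new reading comes with each control period).
- imaging.get_image(name): name is "side" or "top" or "wrist"; returns (picture, depth): 400x640x3 uint8, red, green, blue; 400x640 float32, m along the optical axis (not along the pixel's ray), 0 where there is no reading.
- imaging.camera_info(name): a dict with "fx", "fy", "cx", "cy" (pixels), "pose" (4x4, takes a point from camera to world coordinates); the wrist camera has in their place "mount" (4x4, takes a point from camera to tool coordinates, whose origin is the TCP and whose axes are the flange's). Camera axes: x right, y down, z forward; pixel columns grow to the right and rows downward; lengths in m; the calibration is good to about 2 mm. A picture is of the moment at which its call begins: read the wrist's pose just before it. camera_info takes no time and is no camera call.
- arm.job_done(): hands the job in; it is judged then, once.
The state is a dict: "time": time; "q": joint angles; "qd": joint speeds; "tau": joint torques, N m; "tool_pos": TCP position; "ee_rot": TCP orientation; "force": force on the tool from outside, world axes, zero at the start; "wrist_torque": the same for the moment, N m; "grip_width": finger opening in m; "grip_force": force on a finger pad.
Only numpy, scipy, OpenCV 4.12 (cv2) and the standard library are available. Lean on these libraries where they do the work, as an engineer would, in place of code of your own. Each camera call takes 0.05 s, during which the arm holds its last target. There are 200 camera calls.

## Working session

There is one attempt and no reset: what is moved stays moved. The work goes in short steps, Python scripts to look and compute and a shell command to move; the robot and the scene stay as the last step left them, time stands still between calls to the robot, and variables do not carry over. Pictures are saved under pics/ and viewed, at most 10 in all, crops included, and the job is handed in when it is done.

```bash
mkdir -p pics
cat > h.py <<'E'
import numpy as np, cv2, json
from bench import telemetry, imaging, arm
def grab(n):
    s=telemetry.get_state(); im,d=imaging.get_image(n); c=imaging.camera_info(n)
    if 'pose' in c: T=np.array(c['pose'])
    else:
        from scipy.spatial.transform import Rotation as R
        W=np.eye(4); W[:3,:3]=R.from_euler('xyz',s['ee_rot'],degrees=True).as_matrix(); W[:3,3]=s['tool_pos']
        T=W@np.array(c['mount'])
    return im,d,c,T
def cloud(d,c,T):
    v,u=np.mgrid[:d.shape[0],:d.shape[1]]
    P=np.stack([(u-c['cx'])/c['fx']*d,(v-c['cy'])/c['fy']*d,d],-1)
    return P@T[:3,:3].T+T[:3,3]
E
python3 - <<'E'
from h import *
print(telemetry.get_state())
a=[]
for n in('top','side'):
    im,d,c,T=grab(n); np.savez(f'{n}0.npz',im=im,d=d,T=T,k=[c[x] for x in('fx','fy','cx','cy')])
    cv2.imwrite(f'pics/{n}0.png',im[:,:,::-1]); print(n,T.round(3).tolist(),c['fx'],(d>0).mean())
E
```

```text
{'time': 0.0, 'q': array([ 6.53464343e+01,  2.83160225e+01,  7.71274483e+01, -1.61363036e-03,
        7.46270378e+01, -5.47130350e+00]), 'qd': array([ 0.00725388,  0.01537324,  0.02392187,  0.04843806, -0.04128794,
       -0.07312437]), 'tau': array([-1.15939674e-03, -8.82176542e+01, -3.83879077e+01, -1.83045936e-04,
        1.02650566e-02,  4.62655578e-05]), 'tool_pos': array([0.20522323, 0.59000218, 0.255686  ]), 'ee_rot': array([-1.79929664e+02, -5.17452106e-03,  1.60818163e+02]), 'force': array([ 0.1582111 , -0.32717066,  0.90895201]), 'wrist_torque': array([-0.02132299,  0.03561148, -0.02807094]), 'grip_force': 0.0, 'grip_width': 0.08547371419047728}
top [[0.018, -0.981, 0.192, 0.204], [-1.0, -0.015, 0.019, -0.144], [-0.016, -0.193, -0.981, 1.517], [0.0, 0.0, 0.0, 1.0]] 498.9564624520328 0.99598046875
side [[0.927, -0.154, 0.343, 0.059], [-0.376, -0.332, 0.865, -1.236], [-0.019, -0.93, -0.366, 0.604], [0.0, 0.0, 0.0, 1.0]] 459.1441570074203 0.95155078125
```

View pics/top0.png

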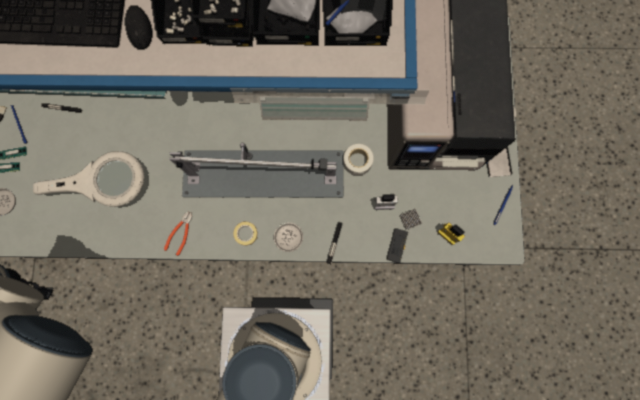

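View pics/side0.png

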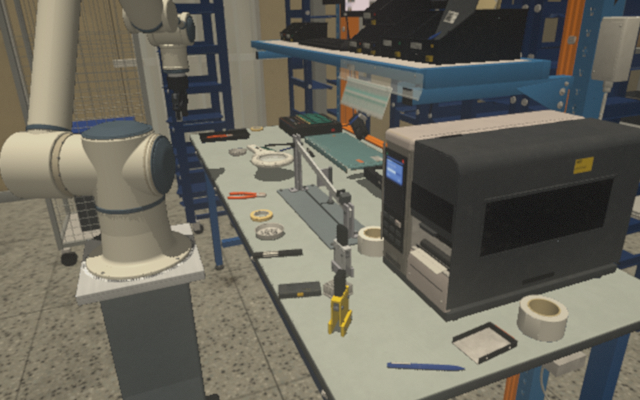

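The top view shows the silver hanger at about (385,201), the yellow look-alike at (451,233) and the stand plate centred at about (263,173). The gate post is at (245,147), so uphill is to the left (world +y). Next I measure these and enlarge the candidates.

Run:
```python
from h import *
for n in('top','side'):
    z=np.load(n+'0.npz'); k=dict(zip(('fx','fy','cx','cy'),z['k'])); P=cloud(z['d'],k,z['T']); im=z['im']
    hsv=cv2.cvtColor(im,cv2.COLOR_RGB2HSV)
    # hanger
    if n=='top': r=(slice(185,250),slice(365,475))
    else: r=(slice(215,340),slice(320,365))
    Q=P[r].reshape(-1,3); m=(Q[:,2]>.03)&(Q[:,2]<.2)&(Q[:,0]<.75)
    Q=Q[m]; C=im[r].reshape(-1,3)[m]
    L,lab=None,None
    for nm,mm in(('silver',Q[:,1]>-.42),('yellow',Q[:,1]<=-.42)):
        q=Q[mm]; 
        if len(q): print(n,nm,len(q),q.min(0).round(3),q.max(0).round(3)); t=q[q[:,2]>.115]; print('  top',len(t),np.median(t,0).round(4) if len(t) else '')
    if n=='top':
        print('bg',im[215,215],'plate',im[180,260],im[190,300])
        g=im.astype(int).sum(2); 
        d=np.abs(im.astype(int)-im[185,250].astype(int)).sum(2)
        m=((d<45)).astype(np.uint8); m[:145]=0;m[205:]=0;m[:,:175]=0;m[:,350:]=0
        m=cv2.morphologyEx(m,cv2.MORPH_CLOSE,np.ones((15,15)))
        c=max(cv2.findContours(m,0,2)[0],key=cv2.contourArea); rr=cv2.minAreaRect(c); b=cv2.boxPoints(rr); print(rr)
        for u,v in b:
            ray=z['T'][:3,:3]@[(u-k['cx'])/k['fx'],(v-k['cy'])/k['fy'],1]; o=z['T'][:3,3]; print((o+ray*(.008-o[2])/ray[2]).round(4))
        S=P[145:200,165:350]; C=S.reshape(-1,3); h=C[(C[:,2]>.11)&(C[:,2]<.3)&(C[:,0]<.75)]
        for y0 in np.arange(-.35,.35,.03):
            q=h[(h[:,1]>=y0)&(h[:,1]<y0+.03)]
            if len(q): print(round(y0,2),len(q),np.median(q,0).round(4),q[:,2].max().round(3))
t=cv2.imread('pics/top0.png');s=cv2.imread('pics/side0.png')
a=cv2.resize(t[185:255,360:480],(480,280),interpolation=3); b=cv2.resize(s[215:345,290:390],(300,390),interpolation=3)
e=cv2.resize(t[135:210,160:360],(800,300)); o=np.zeros((600,800,3),np.uint8);o[:300]=e;o[300:580,:480]=a;o[300:600,500:730]=cv2.resize(b,(230,300));cv2.imwrite('pics/c1.png',o)
```

```text
top silver 264 [ 0.392 -0.417  0.03 ] [ 0.479 -0.289  0.138]
  top 80 [ 0.4641 -0.3184  0.1291]
top yellow 304 [ 0.347 -0.54   0.03 ] [ 0.423 -0.423  0.139]
  top 88 [ 0.3736 -0.5102  0.1293]
bg [152 149 133] plate [102 102  98] [104 105 102]
((262.0, 171.0), (52.0, 174.0), 90.0)
[0.6433 0.3351 0.008 ]
[ 0.6506 -0.2132  0.008 ]
[ 0.4848 -0.2141  0.008 ]
[0.4767 0.3229 0.008 ]
-0.17 31 [ 0.5535 -0.1509  0.1143] 0.137
-0.14 102 [ 0.5566 -0.1279  0.1316] 0.14
-0.11 48 [ 0.5574 -0.0992  0.1279] 0.139
-0.08 34 [ 0.5583 -0.0643  0.1189] 0.129
-0.05 42 [ 0.5561 -0.033   0.1249] 0.134
-0.02 49 [ 0.5546 -0.0048  0.1318] 0.141
0.01 47 [0.5548 0.0259 0.1376] 0.147
0.04 51 [0.5543 0.0534 0.1423] 0.155
0.07 89 [0.559  0.0945 0.1374] 0.16
0.1 67 [0.556  0.1078 0.1536] 0.164
0.13 56 [0.5531 0.1442 0.1634] 0.173
0.16 51 [0.5528 0.1758 0.1702] 0.182
0.19 55 [0.5519 0.2041 0.177 ] 0.187
0.22 55 [0.5523 0.235  0.1851] 0.193
0.25 212 [0.5461 0.2627 0.191 ] 0.221
0.28 20 [0.5586 0.2824 0.2005] 0.217
side silver 845 [ 0.453 -0.354  0.03 ] [ 0.588 -0.146  0.132]
  top 98 [ 0.4631 -0.329   0.1264]
side yellow 715 [ 0.349 -0.544  0.03 ] [ 0.4   -0.495  0.132]
  top 144 [ 0.3717 -0.5216  0.1281]
```

View pics/c1.png

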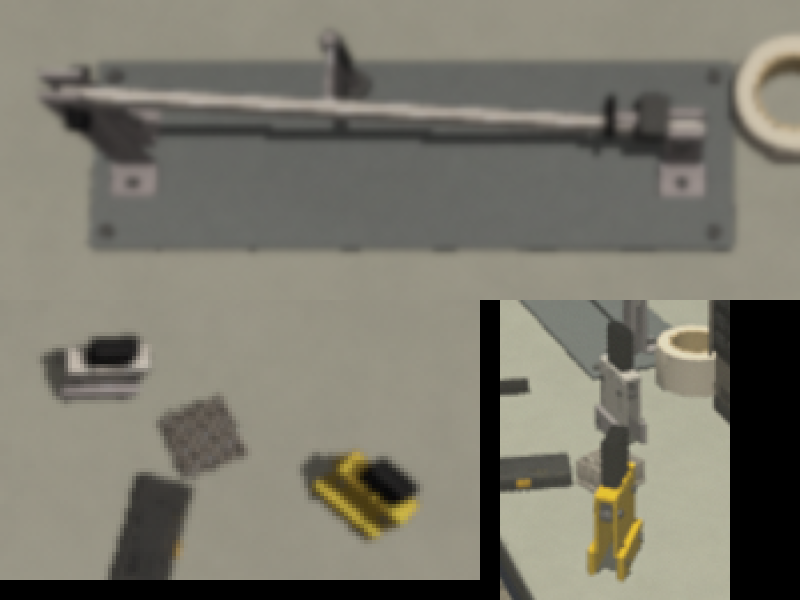

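```bash
cat > w.py <<'E'
import sys; from h import *; from scipy.spatial.transform import Rotation as R
s=telemetry.get_state(); x,y,z,yaw=map(float,sys.argv[1:5])
A=R.from_euler('xyz',s['ee_rot'],degrees=True); B=R.from_euler('xyz',[180,0,yaw],degrees=True)
print('dp',(A.inv().apply(np.array([x,y,z])-s['tool_pos'])/.5).round(4).tolist(),'rot',((A.inv()*B).as_rotvec()/np.pi).round(4).tolist())
E
python3 w.py .45 .2 .36 90
python3 - <<'E'
from h import *
z=np.load('top0.npz'); k=dict(zip(('fx','fy','cx','cy'),z['k'])); T=z['T']
for a,b in((98,62),(735,62),(735,248),(90,248)):
    u,v=160+a/4-.5,135+b/4-.5
    ray=T[:3,:3]@[(u-k['cx'])/k['fx'],(v-k['cy'])/k['fy'],1]; o=T[:3,3]; print((o+ray*(.008-o[2])/ray[2]).round(4))
E
```

```text
dp [-0.7186, -0.5761, -0.2079] rot [-0.0003, 0.0002, 0.3934]
[0.6274 0.3055 0.008 ]
[ 0.6341 -0.1953  0.008 ]
[ 0.4861 -0.1964  0.008 ]
[0.4786 0.3013 0.008 ]
```

The enlarged crop confirms it: the silver saddle at top-view (385,201) fits the hanger, and the yellow one at (451,233) is the look-alike. The plate measures 500 x 149 mm, with its centre at about (0.5565, 0.054) and yaw about 0.8°.

```bash
python3 -m jog '{"dp":[[-0.05,-0.04,-0.05],[-0.12,-0.1,-0.12],[-0.7186,-0.5761,-0.2079],[-0.7186,-0.5761,-0.2079],[-0.7186,-0.5761,-0.2079]],"delta_rot":[[0,0,0.3934],[0,0,0.3934],[0,0,0.3934],[0,0,0.3934],[0,0,0.3934]],"fingers":[1,1,1,1,1]}'; python3 w.py .45 .2 .36 90;python3 w.py .462 -.32 .36 90
```

```text
time: 0.52
tool_pos: [0.3056, 0.4282, 0.3236]
ee_rot: [180.0, 0.0, 124.7]
force: [0.8, 0.0, -0.3]
grip_width: 0.0858
grip_force: 0.0
dp [-0.5396, -0.0222, -0.0728] rot [0.0, -0.0, 0.1928]
dp [-1.4083, -0.5945, -0.0728] rot [0.0, -0.0, 0.1928]
```

```bash
python3 -m jog '{"dp":[[-0.5396,-0.0222,-0.0728],[-0.5396,-0.0222,-0.0728],[-0.5396,-0.0222,-0.0728],[-0.5396,-0.0222,-0.0728],[-0.5396,-0.0222,-0.0728]],"delta_rot":[[0,0,0.1928],[0,0,0.1928],[0,0,0.1928],[0,0,0.1928],[0,0,0.1928]],"fingers":[1,1,1,1,1]}'; python3 w.py .462 -.32 .34 90
```

```text
time: 0.93
tool_pos: [0.417, 0.254, 0.3514]
ee_rot: [-180.0, 0.0, 89.9]
force: [1.6, 1.4, -0.1]
grip_width: 0.0852
grip_force: 0.0
dp [-1.1479, 0.0912, 0.0228] rot [-0.0001, 0.0, -0.0004]
```

```bash
python3 -m jog '{"dp":[[-1,0.08,0.02],[-1,0.08,0.02],[-1,0.08,0.02],[-1,0.08,0.02],[-1,0.08,0.02]],"delta_rot":[[0,0,0],[0,0,0],[0,0,0],[0,0,0],[0,0,0]],"fingers":[1,1,1,1,1]}'
python3 - <<'E'
from h import *
im,d,c,T=grab('wrist'); cv2.imwrite('pics/w0.png',im[:,:,::-1])
print(T.round(3).tolist())
E
python3 w.py .462 -.32 .34 90
```

```text
time: 1.35
tool_pos: [0.4338, 0.0465, 0.3469]
ee_rot: [-180.0, 0.0, 90.3]
force: [1.2, -0.5, 0.5]
grip_width: 0.0856
grip_force: 0.0
[[1.0, 0.007, 0.002, 0.435], [0.007, -0.965, -0.261, 0.112], [0.001, 0.261, -0.965, 0.465], [0.0, 0.0, 0.0, 1.0]]
dp [-0.7203, 0.0537, 0.0155] rot [-0.0001, 0.0009, 0.0005]
```

View pics/w0.png

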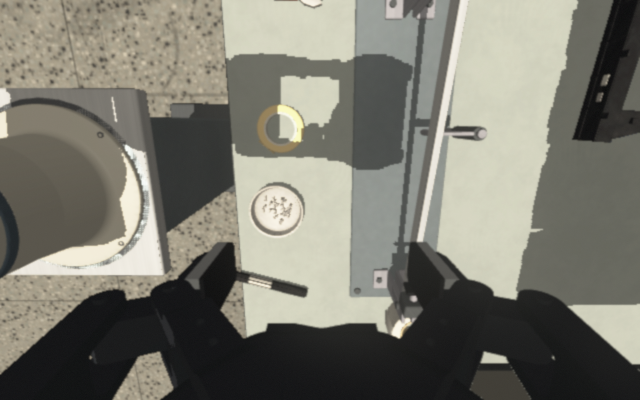

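The wrist view shows the rail running up the right side, with the gate at about (460,130). The fingers hide everything below row 240, so I'll look at the hanger from straight above.

```bash
python3 -m jog '{"dp":[[-0.77,0.045,0.0155],[-0.77,0.045,0.0155],[-0.77,0.045,0.0155],[-0.77,0.045,0.0155],[-0.77,0.045,0.0155]],"delta_rot":[[0,0,0],[0,0,0],[0,0,0],[0,0,0],[0,0,0]],"fingers":[1,1,1,1,1]}';python3 -m jog '{"dp":[[-0.357,0.02,0.005],[-0.357,0.02,0.005],[-0.357,0.02,0.005],[-0.357,0.02,0.005],[-0.357,0.02,0.005],[-0.357,0.02,0.005]],"delta_rot":[[0,0,0],[0,0,0],[0,0,0],[0,0,0],[0,0,0],[0,0,0]],"fingers":[1,1,1,1,1,1]}' | head -3
python3 w.py .46 -.34 .34 90
```

```text
time: 1.82
tool_pos: [0.4471, -0.1614, 0.3427]
ee_rot: [-180.0, -0.0, 90.3]
force: [1.3, 1.1, 0.5]
grip_width: 0.0857
grip_force: 0.0
dp [-0.3573, 0.024, 0.0054] rot [-0.0, -0.0, 0.0017]schema error: expected 1 to 5 rows
```

```bash
python3 -m jog '{"dp":[[-0.357,0.024,0.005],[-0.357,0.024,0.005],[-0.357,0.024,0.005],[-0.357,0.024,0.005],[-0.357,0.024,0.005]],"delta_rot":[[0,0,0],[0,0,0],[0,0,0],[0,0,0],[0,0,0]],"fingers":[1,1,1,1,1]}'
python3 -m jog '{"dp":[[0,0,0],[0,0,0],[0,0,0]],"delta_rot":[[0,0,0],[0,0,0],[0,0,0]],"fingers":[1,1,1]}' >/dev/null
python3 - <<'E'
from h import *
im,d,c,T=grab('wrist'); cv2.imwrite('pics/w1.png',im[:,:,::-1]); P=cloud(d,c,T)
np.savez('w1.npz',P=P,im=im,d=d,T=T)
m=(P[...,2]>.118)&(P[...,2]<.15)&(P[...,0]>.40)&(P[...,0]<.52)&(P[...,1]>-.40)&(P[...,1]<-.25)
q=P[m]; print(telemetry.get_state()['tool_pos'],len(q),np.median(q,0),q.min(0),q.max(0),c['fx'])
r=cv2.minAreaRect((q[:,:2]*1000).astype(np.float32)); print(r)
m2=(P[...,2]>.05)&(P[...,2]<.10)&(P[...,0]>.42)&(P[...,0]<.51)&(P[...,1]>-.37)&(P[...,1]<-.27); q=P[m2]; print(len(q),cv2.minAreaRect((q[:,:2]*1000).astype(np.float32)))
E
```

```text
time: 2.23
tool_pos: [0.4602, -0.343, 0.3395]
ee_rot: [-180.0, 0.1, 90.1]
force: [-0.5, 1.0, -0.3]
grip_width: 0.0856
grip_force: 0.0
[ 0.46050286 -0.33667562  0.34036234] 418 [ 0.4681248  -0.31962745  0.13032538] [ 0.45991294 -0.33815576  0.1180145 ] [ 0.47652076 -0.30374311  0.13299761] 286.71269486724333
((468.2105407714844, -320.9537048339844), (16.386615753173828, 34.3495979309082), 0.4536535441875458)
318 ((468.25897216796875, -321.0937805175781), (25.638160705566406, 60.08369064331055), 3.250152826309204)
```

View pics/w1.png

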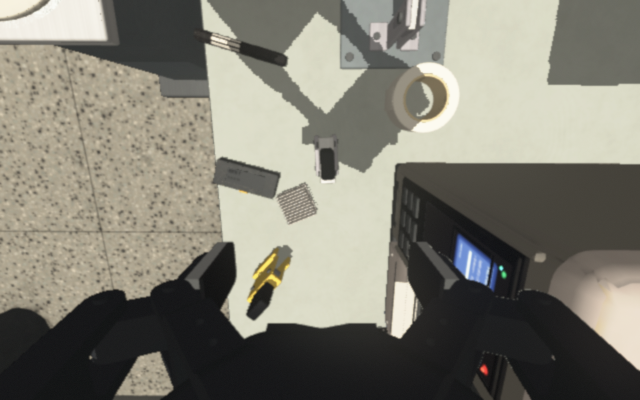

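The wrist view shows the silver hanger with its black block at (326,160), measured at 16.4 x 34.3 mm with its top at z 0.130. Those match the given sizes. I check yaw and the printer's clearance, then descend.

```bash
python3 - <<'E'
from h import *
z=np.load('w1.npz');P=z['P']
m=(P[...,2]>.124)&(P[...,2]<.15)&(P[...,0]>.44)&(P[...,0]<.50)&(P[...,1]>-.36)&(P[...,1]<-.28)
q=P[m][:,:2];q=q-q.mean(0);w,v=np.linalg.eigh(q.T@q);print(v[:,1],w)
m=(P[...,2]>.1)&(P[...,2]<.3)&(P[...,0]>.5)&(P[...,0]<.7)&(P[...,1]>-.40)&(P[...,1]<-.27);m[230:]=0;print(P[m].min(0) if m.any() else None,P[m].max(0))
E
python3 w.py .468 -.321 .16 90;python3 w.py .468 -.321 .114 90
```

```text
[-0.06840953  0.99765732] [0.00820024 0.03639184]
[ 0.5603587  -0.39998252  0.10001375] [ 0.69998958 -0.32784171  0.29997858]
dp [0.0311, 0.0152, 0.3607] rot [-0.0001, -0.0001, 0.002]
dp [0.0311, 0.0153, 0.4527] rot [-0.0001, -0.0001, 0.002]
```

```bash
python3 -m jog '{"dp":[[0.031,0.015,0.08],[0.031,0.015,0.16],[0.031,0.015,0.24],[0.031,0.015,0.32],[0.031,0.015,0.36]],"delta_rot":[[0,0,-0.019],[0,0,-0.019],[0,0,-0.019],[0,0,-0.019],[0,0,-0.019]],"fingers":[1,1,1,1,1]}'; python3 w.py .468 -.321 .114 93.5
```

```text
time: 2.95
tool_pos: [0.4667, -0.3197, 0.1567]
ee_rot: [-179.8, -0.2, 93.8]
force: [-0.0, -0.0, -0.8]
grip_width: 0.0854
grip_force: 0.0
dp [-0.003, 0.0028, 0.0854] rot [-0.001, -0.001, 0.0018]
```

```bash
python3 -m jog '{"dp":[[-0.001,0.002,0.04],[-0.001,0.002,0.08],[-0.001,0.002,0.084],[-0.001,0.002,0.084],[-0.001,0.002,0.084]],"delta_rot":[[0,0,0],[0,0,0],[0,0,0],[0,0,0],[0,0,0]],"fingers":[1,1,1,0.6,0.3]}' 60
python3 -m jog '{"dp":[[0,0,0],[0,0,0],[0,0,0],[0,0,0],[0,0,0]],"delta_rot":[[0,0,0],[0,0,0],[0,0,0],[0,0,0],[0,0,0]],"fingers":[0,0,0,0,0]}'
```

```text
time: 3.37
tool_pos: [0.4694, -0.3225, 0.1195]
ee_rot: [180.0, 0.0, 93.8]
force: [1.0, -0.5, -0.3]
grip_width: 0.0641
grip_force: 0.0
time: 3.78
tool_pos: [0.4685, -0.323, 0.119]
ee_rot: [-180.0, 0.0, 93.7]
force: [-5.8, -1.3, 10.0]
grip_width: 0.0154
grip_force: 58.5
```

```bash
python3 -m jog '{"dp":[[0,0,-0.02],[0,0,-0.08],[0,0,-0.16],[0,0,-0.24],[0,0,-0.32]],"delta_rot":[[0,0,0],[0,0,0],[0,0,0],[0,0,0],[0,0,0]],"fingers":[0,0,0,0,0]}'
python3 -m jog '{"dp":[[0,0,-0.08],[0,0,-0.16],[0,0,-0.19],[0,0,-0.2],[0,0,-0.2]],"delta_rot":[[0,0,0],[0,0,0],[0,0,0.018],[0,0,0.018],[0,0,0.018]],"fingers":[0,0,0,0,0]}'
python3 w.py .55 -0.03 .37 91
```

```text
time: 4.2
tool_pos: [0.4684, -0.3223, 0.2806]
ee_rot: [-180.0, -0.0, 93.7]
force: [1.7, -0.7, -3.8]
grip_width: 0.0151
grip_force: 59.5
time: 4.62
tool_pos: [0.469, -0.3227, 0.3793]
ee_rot: [179.9, 0.1, 90.6]
force: [-0.4, 0.3, -5.6]
grip_width: 0.0152
grip_force: 59.5
dp [0.5839, 0.1677, 0.0183] rot [0.0004, 0.0003, -0.0025]
```

```bash
python3 -m jog '{"dp":[[0.06,0.015,0],[0.14,0.04,0],[0.22,0.065,0],[0.3,0.085,0],[0.38,0.11,0]],"delta_rot":[[0,0,0],[0,0,0],[0,0,0],[0,0,0],[0,0,0]],"fingers":[0,0,0,0,0]}' >/dev/null
python3 -m jog '{"dp":[[0.07,0.02,0],[0.14,0.04,0],[0.18,0.055,0],[0.2,0.06,0],[0.2,0.06,0]],"delta_rot":[[0,0,0],[0,0,0],[0,0,0],[0,0,0],[0,0,0]],"fingers":[0,0,0,0,0]}' 
python3 -m jog '{"dp":[[0,0,0],[0,0,0],[0,0,0]],"delta_rot":[[0,0,0],[0,0,0],[0,0,0]],"fingers":[0,0,0]}'
python3 - <<'E'
from h import *
im,d,c,T=grab('wrist'); cv2.imwrite('pics/w2.png',im[:,:,::-1]); P=cloud(d,c,T)
np.savez('w2.npz',P=P,im=im,d=d,T=T)
C=P[:240].reshape(-1,3)
for y0 in np.arange(-.06,.32,.03):
    q=C[(abs(C[:,0]-.556)<.03)&(C[:,2]>.09)&(C[:,2]<.25)&(C[:,1]>=y0)&(C[:,1]<y0+.03)]
    if len(q):
        t=q[q[:,2]>np.percentile(q[:,2],90)-.012]
        print(round(y0,2),len(q),len(t),np.median(t,0).round(4),t[:,0].min().round(4),t[:,0].max().round(4))
E
```

```text
time: 5.45
tool_pos: [0.551, -0.0303, 0.3763]
ee_rot: [-179.8, -0.1, 90.7]
force: [0.4, -0.7, -4.5]
grip_width: 0.0153
grip_force: 59.6
time: 5.7
tool_pos: [0.551, -0.0335, 0.3778]
ee_rot: [-179.9, 0.0, 90.4]
force: [-0.4, -0.1, -3.6]
grip_width: 0.0151
grip_force: 59.6
-0.06 56 56 [ 0.5608 -0.0361  0.1272] 0.5569 0.5637
-0.03 138 138 [ 0.5602 -0.0145  0.132 ] 0.5564 0.564
0.0 175 175 [0.5599 0.0155 0.1388] 0.556 0.5639
0.03 188 188 [0.5593 0.0455 0.1451] 0.5555 0.5631
0.06 202 202 [0.5587 0.0751 0.1519] 0.5551 0.5624
0.09 450 251 [0.5583 0.1059 0.1584] 0.5546 0.5625
0.12 271 271 [0.5577 0.1348 0.1649] 0.5542 0.5619
```

View pics/w2.png

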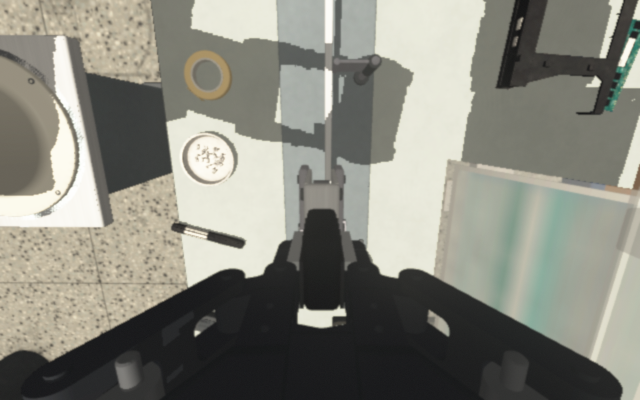

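The wrist view shows the rail at column ~330, the gate at (345–375,65) and the held hanger at about (323,200). The rail points fit a line with slope 0.2206 (0.217 rad), yaw 1.04° and x = 0.5599 − 0.0181·(y − 0.0155). I check how the hanger sits in the hand.

```bash
cat > hip.py <<'E'
from h import *; from scipy.spatial.transform import Rotation as R
import sys
def inhand(P,s):
    A=R.from_euler('xyz',s['ee_rot'],degrees=True)
    L=A.inv().apply(P.reshape(-1,3)-s['tool_pos'])
    # tool coords: x along hanger y, y across, z down
    for a,b in((.03,.045),(.045,.06),(.06,.08),(.08,.1),(.1,.13)):
        q=L[(abs(L[:,0])<.045)&(abs(L[:,1])<.03)&(L[:,2]>a)&(L[:,2]<b)]
        if len(q)>5: print(a,len(q),'x',np.percentile(q[:,0],[2,98]).round(4),'y',np.percentile(q[:,1],[2,98]).round(4))
    q=L[(abs(L[:,0])<.036)&(abs(L[:,1])<.02)&(L[:,2]>.025)&(L[:,2]<.05)]
    return q
if __name__=='__main__':
    z=np.load('w2.npz'); s=telemetry.get_state(); q=inhand(z['P'],s)
    t=q[(q[:,0]>.018)]; print(len(t),np.median(t,0));
E
python3 hip.py; python3 w.py .557 .156 .34 91
```

```text
0.03 1062 x [0.0146 0.032 ] y [-0.0085  0.0108]
0.045 175 x [0.0192 0.0319] y [-0.0119  0.0137]
0.06 61 x [0.0254 0.0318] y [-0.0085  0.0106]
0.08 585 x [-0.0156  0.0314] y [-0.0158  0.0177]
0.1 110 x [-0.0207  0.0313] y [-0.0179  0.0198]
1078 [0.02521359 0.00095118 0.03389086]
dp [0.3787, 0.0146, 0.0759] rot [-0.0002, 0.0, -0.0032]
```

```bash
python3 -m jog '{"dp":[[0.06,0.002,0],[0.14,0.005,0],[0.22,0.008,0],[0.3,0.01,0],[0.36,0.0126,0]],"delta_rot":[[0,0,-0.003],[0,0,-0.003],[0,0,-0.003],[0,0,-0.003],[0,0,-0.003]],"fingers":[0,0,0,0,0]}' >/dev/null
python3 -m jog '{"dp":[[0.019,0,0],[0.019,0,0],[0.019,0,0.02],[0.019,0,0.05],[0.019,0,0.07]],"delta_rot":[[0,0.017,0],[0,0.034,0],[0,0.052,0],[0,0.069,0],[0,0.069,0]],"fingers":[0,0,0,0,0]}' 
python3 -m jog '{"dp":[[0,0,0],[0,0,0],[0,0,0]],"delta_rot":[[0,0,0],[0,0,0],[0,0,0]],"fingers":[0,0,0]}'
python3 - <<'E'
from h import *; from hip import inhand
im,d,c,T=grab('wrist'); cv2.imwrite('pics/w3.png',im[:,:,::-1]); P=cloud(d,c,T); s=telemetry.get_state()
np.savez('w3.npz',P=P,im=im,d=d,T=T); inhand(P,s)
C=P[:260].reshape(-1,3)
for y0 in np.arange(.06,.32,.03):
    q=C[(abs(C[:,0]-.556)<.012)&(C[:,2]>.13)&(C[:,2]<.20)&(C[:,1]>=y0)&(C[:,1]<y0+.03)]
    if len(q): print(round(y0,2),len(q),np.median(q,0).round(4),q[:,0].min().round(4),q[:,0].max().round(4))
print(s['tool_pos'],s['ee_rot'])
E
```

```text
time: 6.58
tool_pos: [0.5559, 0.1555, 0.3421]
ee_rot: [-179.9, -12.5, 90.9]
force: [1.1, 0.8, -4.0]
grip_width: 0.0154
grip_force: 59.5
time: 6.83
tool_pos: [0.5564, 0.1572, 0.344]
ee_rot: [179.9, -12.3, 91.0]
force: [0.8, -0.8, -4.0]
grip_width: 0.0154
grip_force: 59.4
0.03 1054 x [0.0137 0.0315] y [-0.0085  0.011 ]
0.045 167 x [0.0181 0.0313] y [-0.0113  0.0138]
0.06 58 x [0.0256 0.0311] y [-0.0081  0.0107]
0.08 575 x [-0.0158  0.0304] y [-0.0156  0.0181]
0.1 93 x [-0.0203  0.0302] y [-0.0171  0.0198]
0.18 80 [0.557  0.2052 0.1806] 0.5534 0.5607
0.21 250 [0.5568 0.2255 0.1849] 0.5529 0.5608
0.24 438 [0.5564 0.2541 0.1905] 0.5445 0.5676
0.27 48 [0.5562 0.2726 0.1951] 0.5444 0.5608
[0.556377   0.1574181  0.34415975] [179.9260337  -12.36712809  91.06750956]
```

View pics/w3.png

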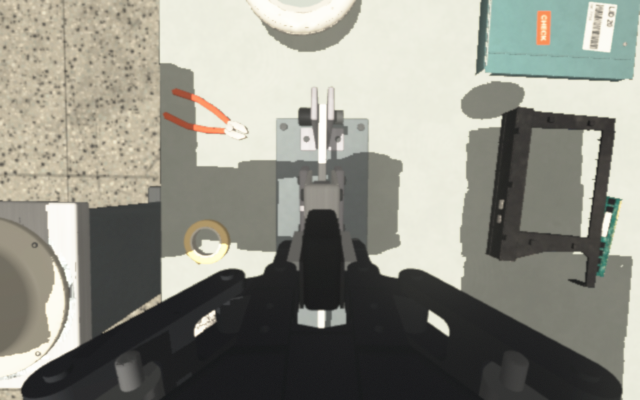

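```bash
python3 -m jog '{"dp":[[-0.01,0,0.045],[-0.02,0,0.09],[-0.026,0,0.12],[-0.033,0,0.15],[-0.037,0,0.17]],"delta_rot":[[0,0,0],[0,0,0],[0,0,0],[0,0,0],[0,0,0]],"fingers":[0,0,0,0,0]}' 
python3 -m jog '{"dp":[[-0.002,0,0.01],[-0.004,0,0.02],[-0.004,0,0.02]],"delta_rot":[[0,0,0],[0,0,0],[0,0,0]],"fingers":[0,0,0]}'
```

```text
time: 7.3
tool_pos: [0.5559, 0.1577, 0.2556]
ee_rot: [-180.0, -12.4, 91.1]
force: [0.8, 0.4, -4.6]
grip_width: 0.0153
grip_force: 59.4
time: 7.55
tool_pos: [0.5561, 0.1577, 0.2459]
ee_rot: [-180.0, -12.4, 91.0]
force: [0.2, -0.9, -4.1]
grip_width: 0.0152
grip_force: 59.4
```

```bash
python3 -m jog '{"dp":[[-0.0006,0,0.003],[-0.0012,0,0.006],[-0.0018,0,0.009],[-0.002,0,0.01],[-0.002,0,0.01]],"delta_rot":[[0,0,0],[0,0,0],[0,0,0],[0,0,0],[0,0,0]],"fingers":[0,0,0,0,0]}' |sed -n '2p;4p'
for i in 1; do python3 -m jog '{"dp":[[-0.0003,0,0.0015],[-0.0006,0,0.003],[-0.0006,0,0.003]],"delta_rot":[[0,0,0],[0,0,0],[0,0,0]],"fingers":[0,0,0]}'|sed -n '2p;4p';done
```

```text
tool_pos: [0.5561, 0.1577, 0.2411]
force: [0.1, -0.2, -4.5]
tool_pos: [0.556, 0.1577, 0.2394]
force: [-0.8, 0.0, -3.3]
```

```bash
python3 -m jog '{"dp":[[-0.0003,0,0.0015],[-0.0006,0,0.003],[-0.0006,0,0.003]],"delta_rot":[[0,0,0],[0,0,0],[0,0,0]],"fingers":[0,0,0]}'|sed -n '2p;4p'
python3 -m jog '{"dp":[[-0.0003,0,0.001],[-0.0004,0,0.002],[-0.0004,0,0.002]],"delta_rot":[[0,0,0],[0,0,0],[0,0,0]],"fingers":[0,0,0]}'|sed -n '2p;4p'
```

```text
tool_pos: [0.5559, 0.1577, 0.2378]
force: [-0.5, -0.2, -4.4]
tool_pos: [0.556, 0.1578, 0.2368]
force: [-0.4, -0.0, -3.0]
```

```bash
python3 -m jog '{"dp":[[-0.0003,0,0.001],[-0.0004,0,0.002],[-0.0004,0,0.002]],"delta_rot":[[0,0,0],[0,0,0],[0,0,0]],"fingers":[0,0,0]}'|sed -n '2p;4p'
```

```text
tool_pos: [0.556, 0.1578, 0.2358]
force: [0.1, -0.1, -3.6]
```

```bash
python3 -m jog '{"dp":[[-0.0003,0,0.001],[-0.0004,0,0.002],[-0.0004,0,0.002]],"delta_rot":[[0,0,0],[0,0,0],[0,0,0]],"fingers":[0,0,0]}'|sed -n '2p;4p'
```

```text
tool_pos: [0.5561, 0.1578, 0.2352]
force: [-0.8, -1.9, 1.8]
```

```bash
python3 -m jog '{"dp":[[-0.0002,0,0.001],[-0.0004,0,0.002],[-0.0004,0,0.002]],"delta_rot":[[0,0,0],[0,0,0],[0,0,0]],"fingers":[0,0,0]}'|sed -n '2p;4p'
```

```text
tool_pos: [0.5563, 0.1578, 0.2348]
force: [-3.7, -3.8, 11.4]
```

The rail carries the hanger: contact came at TCP z ≈ 0.2353, as predicted. I ease the load slightly and start down the slope along tool −x.

```bash
python3 -m jog '{"dp":[[0,0,-0.0005],[0,0,-0.001],[0,0,-0.001]],"delta_rot":[[0,0,0],[0,0,0],[0,0,0]],"fingers":[0,0,0]}'|sed -n '2p;4p'
```

```text
tool_pos: [0.5562, 0.1577, 0.2349]
force: [-2.1, -1.8, 8.0]
```

```bash
python3 -m jog '{"dp":[[-0.006,0,0],[-0.012,0,0],[-0.018,0,0],[-0.024,0,0],[-0.03,0,0]],"delta_rot":[[0,0,0],[0,0,0],[0,0,0],[0,0,0],[0,0,0]],"fingers":[0,0,0,0,0]}'|sed -n '2,4p'
```

```text
tool_pos: [0.5565, 0.1431, 0.2317]
ee_rot: [179.9, -12.4, 91.0]
force: [-2.3, -1.6, 6.7]
```

```bash
python3 -m jog '{"dp":[[-0.008,-0.0003,-0.0004],[-0.016,-0.0006,-0.0004],[-0.024,-0.0006,-0.0004],[-0.032,-0.0006,-0.0004],[-0.04,-0.0006,-0.0004]],"delta_rot":[[0,0,0],[0,0,0],[0,0,0],[0,0,0],[0,0,0]],"fingers":[0,0,0,0,0]}'|sed -n '2,4p'
```

```text
tool_pos: [0.5567, 0.1232, 0.2273]
ee_rot: [179.9, -12.4, 91.0]
force: [-0.6, -0.9, 6.8]
```

```bash
python3 -m jog '{"dp":[[-0.006,0,0],[-0.012,0,0],[-0.018,0,0],[-0.024,0,0],[-0.03,0,0]],"delta_rot":[[0,0,0],[0,0,0],[0,0,0],[0,0,0],[0,0,0]],"fingers":[0,0,0,0,0]}'|sed -n '2,4p'
```

```text
tool_pos: [0.5569, 0.1087, 0.2241]
ee_rot: [180.0, -12.4, 91.0]
force: [-0.1, 0.5, 6.1]
```

```bash
python3 -m jog '{"dp":[[-0.007,0,0],[-0.014,0,0],[-0.021,0,0],[-0.028,0,0],[-0.035,0,0]],"delta_rot":[[0,0,0],[0,0,0],[0,0,0],[0,0,0],[0,0,0]],"fingers":[0,0,0,0,0]}'|sed -n '2,4p'
```

```text
tool_pos: [0.5573, 0.0918, 0.2203]
ee_rot: [179.9, -12.5, 91.0]
force: [-0.8, 2.6, 5.8]
```

```bash
python3 -m jog '{"dp":[[-0.007,0,0],[-0.014,0,0],[-0.021,0,0],[-0.028,0,0],[-0.035,0,0]],"delta_rot":[[0,0,0],[0,0,0],[0,0,0],[0,0,0],[0,0,0]],"fingers":[0,0,0,0,0]}'|sed -n '2,4p'
```

```text
tool_pos: [0.5574, 0.0744, 0.2164]
ee_rot: [180.0, -12.4, 91.0]
force: [0.3, 0.2, 5.1]
```

```bash
python3 -m jog '{"dp":[[-0.007,0,0],[-0.014,0,0],[-0.021,0,0],[-0.028,0,0],[-0.035,0,0]],"delta_rot":[[0,0,0],[0,0,0],[0,0,0],[0,0,0],[0,0,0]],"fingers":[0,0,0,0,0]}'|sed -n '2,4p'
```

```text
tool_pos: [0.5577, 0.0573, 0.2127]
ee_rot: [180.0, -12.4, 91.0]
force: [-0.0, -0.0, 5.7]
```

```bash
python3 -m jog '{"dp":[[-0.007,0,0],[-0.014,0,0],[-0.021,0,0],[-0.028,0,0],[-0.035,0,0]],"delta_rot":[[0,0,0],[0,0,0],[0,0,0],[0,0,0],[0,0,0]],"fingers":[0,0,0,0,0]}'|sed -n '2,4p'
```

```text
tool_pos: [0.558, 0.0402, 0.2089]
ee_rot: [180.0, -12.4, 91.0]
force: [-0.1, -0.1, 5.1]
```

```bash
python3 -m jog '{"dp":[[-0.007,0,0],[-0.014,0,0],[-0.021,0,0],[-0.028,0,0],[-0.035,0,0]],"delta_rot":[[0,0,0],[0,0,0],[0,0,0],[0,0,0],[0,0,0]],"fingers":[0,0,0,0,0]}'|sed -n '2,4p'
```

```text
tool_pos: [0.5583, 0.023, 0.2051]
ee_rot: [180.0, -12.4, 91.0]
force: [1.9, 0.7, 4.7]
```

```bash
python3 -m jog '{"dp":[[-0.006,0,0],[-0.012,0,0],[-0.018,0,0],[-0.024,0,0],[-0.028,0,0]],"delta_rot":[[0,0,0],[0,0,0],[0,0,0],[0,0,0],[0,0,0]],"fingers":[0,0,0,0,0]}'|sed -n '1,4p'
python3 - <<'E'
from h import *
im,d,c,T=grab('wrist'); cv2.imwrite('pics/w4.png',im[:,:,::-1])
E
```

```text
time: 13.47
tool_pos: [0.5586, 0.0091, 0.202]
ee_rot: [180.0, -12.4, 91.0]
force: [0.6, -1.7, 4.8]
```

View pics/w4.png

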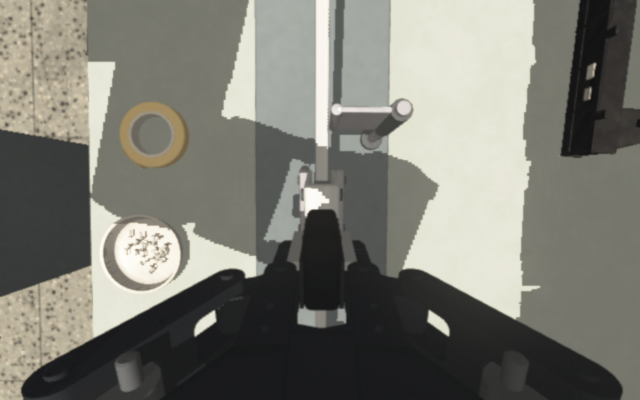

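The gate is shut behind the hanger: the flap is straight at (335–405,110). I release it now.

```bash
python3 -m jog '{"dp":[[0,0,-0.0008],[0,0,-0.0008],[0,0,-0.0008],[0,0,-0.0008],[0,0,-0.0008]],"delta_rot":[[0,0,0],[0,0,0],[0,0,0],[0,0,0],[0,0,0]],"fingers":[0,1,1,1,1]}'
python3 -m jog '{"dp":[[0,0,0],[0,0,0],[0,0,-0.05],[0,0,-0.1],[0,0,-0.16]],"delta_rot":[[0,0,0],[0,0,0],[0,0,0],[0,0,0],[0,0,0]],"fingers":[1,1,1,1,1]}'
python3 -m jog '{"dp":[[0,0,-0.06],[0,0,-0.12],[0,0,-0.18],[0,0,-0.2],[0,0,-0.2]],"delta_rot":[[0,0,0],[0,0,0],[0,0,0],[0,0,0],[0,0,0]],"fingers":[1,1,1,1,1]}'
python3 - <<'E'
from h import *
o=[]
for n,r in(('top',(slice(135,210),slice(160,360))),('side',(slice(110,250),slice(260,400)))):
    im,d,c,T=grab(n); P=cloud(d,c,T); o.append(cv2.resize(im[r][:,:,::-1],(800,300) if n=='top' else (300,300),interpolation=3))
    q=P.reshape(-1,3); q=q[(abs(q[:,0]-.56)<.03)&(q[:,1]>-.2)&(q[:,1]<.05)&(q[:,2]>.15)&(q[:,2]<.19)]; print(n,len(q),q.min(0) if len(q) else '',q.max(0) if len(q) else '',np.median(q,0) if len(q) else '')
I=np.zeros((600,800,3),np.uint8);I[:300]=o[0];I[300:,:300]=o[1];cv2.imwrite('pics/f.png',I)
E
```

```text
time: 13.93
tool_pos: [0.5582, 0.0098, 0.2023]
ee_rot: [-180.0, -12.4, 91.0]
force: [0.7, 0.5, 0.3]
grip_width: 0.0628
grip_force: 0.0
time: 14.35
tool_pos: [0.558, -0.0074, 0.2806]
ee_rot: [-179.9, -12.4, 91.0]
force: [0.8, -0.3, 0.5]
grip_width: 0.0859
grip_force: 0.0
time: 14.77
tool_pos: [0.5599, -0.0297, 0.3808]
ee_rot: [179.7, -12.3, 91.1]
force: [-0.6, 0.1, -0.4]
grip_width: 0.0855
grip_force: 0.0
top 74 [ 0.54765175 -0.08425857  0.15049484] [ 0.567938   -0.04317955  0.18988992] [ 0.55282032 -0.05773057  0.15826413]
side 129 [ 0.55061221 -0.10260624  0.15016522] [ 0.57068609 -0.04606728  0.18969959] [ 0.55500054 -0.0909457   0.16935496]
```

View pics/f.png

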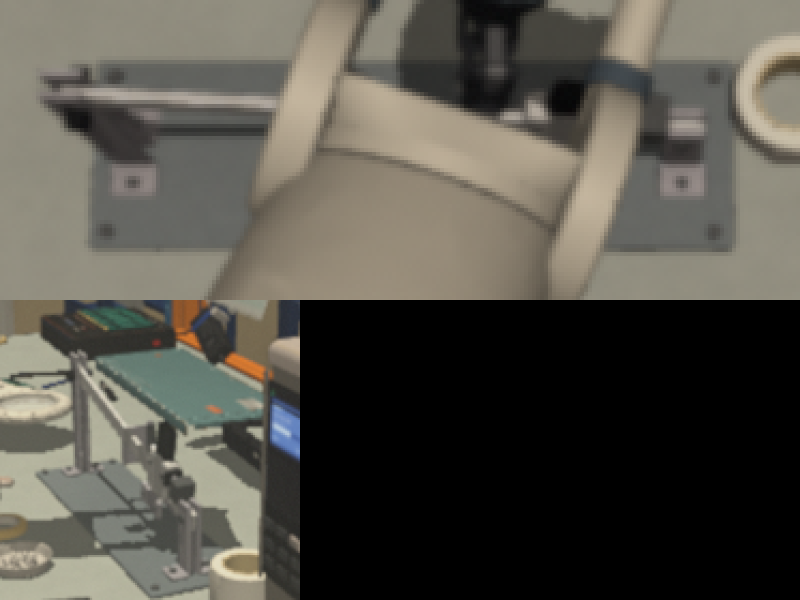

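The hanger has rolled down to the buffer, visible in the top crop at about (560,100). I let it settle and check that it is still.

```bash
for i in 1 2; do for j in 1 2; do python3 -m jog '{"dp":[[0,0,0],[0,0,0],[0,0,0],[0,0,0],[0,0,0]],"delta_rot":[[0,0,0],[0,0,0],[0,0,0],[0,0,0],[0,0,0]],"fingers":[1,1,1,1,1]}' >/dev/null; done
python3 - <<'E'
from h import *
im,d,c,T=grab('side'); P=cloud(d,c,T); g=im.max(2)
m=(abs(P[...,0]-.56)<.03)&(P[...,1]>-.2)&(P[...,1]<.05)&(P[...,2]>.15)&(P[...,2]<.2); q=P[m]; k=q[g[m]<80]; print(telemetry.get_state()['time'],len(q),len(k),k.min(0).round(4),k.max(0).round(4),k.mean(0).round(4))
E
done
```

```text
15.75 158 131 [ 0.5508 -0.1022  0.1507] [ 0.5689 -0.0616  0.1973] [ 0.557  -0.0864  0.1752]
16.6333 155 129 [ 0.5518 -0.1025  0.1513] [ 0.5671 -0.0601  0.1959] [ 0.5569 -0.0864  0.1757]
```

```bash
python3 -c "
from bench import arm; print(arm.job_done())"
```

```text
the job is handed in; nothing more can be done
None
```

The job is handed in at about 17 s. The silver hanger was hung on the rail, pushed through the gate and released just past it. It now rests by the buffer, about 3 mm from the given stop place, with the gate seen shut and the arm clear. The highest force reading was about 15 N, just after the rail took the weight.

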